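# Fit the gauge head whose flange matches the open vacuum port

## Task

Of the three vacuum gauge heads standing on the bench, pick the one whose flange is the same size as the open port on top of the manifold, and seat it upright on the port. Then close the two halves of the hinged clamp round the joint and swing the wing-nut bolt all the way across into the slot of the other ear. Leave the other two heads standing where they are.

Things in the scene. Friction and masses are not known exactly. Their poses are not given: they have to be found in the camera images.
- head_1_mid (a point): Centre, half-way up (20 mm above its foot), of a gauge head 40 mm tall standing on its flange. Foot: round steel flange of DIAMETER 30 mm, 3 mm thick at the edge, then a shallow cone. Above: upright grey cylinder, 26 mm diameter, from 8 to 36 mm height; on top a 15 mm socket collar up to 40 mm. 0.08 to 0.15 kg. z axis up, along the cylinder.
- head_2_mid (a point): The same for a second head: identical housing (grey cylinder 26 mm diameter, 40 mm tall in all, same centre point), but the flange has a DIAMETER of 40 mm. Under the flange is a round recess 28 mm wide and 3 mm deep.
- head_3_mid (a point): The same for a third head: identical housing, but the flange has a DIAMETER of 55 mm.
- port_seat (a point): Centre of the sealing face of the open port, on the upright stub of the manifold (fixed, base plate 96 x 184 mm), 85 mm above the bench. Port flange 40 mm DIAMETER. A slightly tapered centring ring, 24 mm wide, stands 2.6 mm proud of the face and enters the recess under a matching flange, whose foot then lies on the face. z up; x from the clamp's ears toward its hinge, y to the left of that.
- left_ear (a point): Middle of the outer flat face of the left clamp half's ear. Each half has an ear at the front: 6 mm thick, reaching from the ring to 44 mm before the port axis, from 8 mm below to 11 mm above the sealing face. With the clamp closed this point lies 36 mm before the port axis (-x of port_seat), 7.5 mm to the left (+y) and 1 mm above the face.
- right_ear (a point): Middle of the outer flat face of the right half's ear; mirror image of left_ear. With the clamp closed the two outer faces are 15 mm apart; open, up to 61 mm at their front corners. The right ear is forked by a slot 9 mm high, open to the front, into which the bolt swings.
- clamp_left (a joint): Angle of the left clamp half about its upright hinge: 0 closed, grows as it opens outward (stop at 0.34 rad). It starts open, turns easily (about 1 N at the ear) and stays where it is left.
- clamp_right (a joint): The same for the right clamp half: 0 closed, grows as it opens outward.
- swing_bolt (a joint): Angle of the wing-nut bolt about its upright pin in the left ear: 0 when it lies across the slot of the right ear with the nut outside that ear, grows as it swings out to the front (stop at 1.4 rad). It turns with under 1 N at the nut and stays where it is left. The nut clears the right ear freely once the clamp is closed; with the clamp open it catches on the ear.
- wing_nut (a point): Centre of the brass wing nut on the bolt, 21.5 mm from the bolt's pin; nut 15 mm in diameter and 7 mm long, its two flat wings stand straight up and down, 28 mm over all, 3.4 mm thick. The shaft is 6 mm thick and ends 30 mm from the pin. The nut need not be turned.
- bolt_pivot (a point): Centre of the bolt's upright pin in the left ear. With the clamp closed it lies 38 mm before the port axis (-x of port_seat), 4.5 mm to the left (+y) and 1 mm above the sealing face.
- clamp_hinge (a point): Upright hinge pin, 34 mm behind the port axis (+x of port_seat), at the height of the sealing face. On it turn the two halves (left: +y of port_seat, right: -y) of an aluminium clamp ring, 56 mm outside diameter when closed, from 9 mm below to 9 mm above the sealing face. Open, they leave room to set a 40 mm flange straight down on the port.
Not all that is in view belongs to the job. Leave any green or pink look-alike of the part that bears head_2_mid alone.

How it is judged:
By the outcome, as a careful person would: the job done as asked, in the order asked, and still so for the second after the job is handed in, with the robot touching nothing.
It also fails if it takes over 53 s, if anything falls off the work surface, if the arm or the gripper's body presses on something with over 40 N, if the wrist force passes 120 N, or if a joint passes its speed limit or range.

## Robot

A 6-joint arm with a two-finger parallel gripper is mounted at the origin on a cart in front of the work surface, level with it; the furniture and walls round the work are solid. World frame = base frame: x ahead of the robot, y to its left, z up, the work surface at z = 0. Lengths are in mm, angles in rad, forces in N, time in s.
With the tool pointing down it reaches from about 375 to 975 mm from the base axis. Payload 3.8 kg.
Tool frame: the origin (TCP) lies at the centre of the arm's flange, where the gripper is bolted on; the fingertips stand 166 mm ahead of it and the grasp point (between the pads) lies 147 mm ahead of it (manip.finger_overhang is the distance from the TCP to the fingertips, in mm); z points along the fingers, y is the line along which they close (so a half turn about z gives the same grasp; the last joint's range is limited). The gripper opens to 88 mm and grips with 3 to 60 N. Pads are 18 mm wide; open, the fingers measure 123 mm over their backs; the gripper's body (75 mm by 187 mm) begins 45 mm behind the grasp point.
Start: joints at [1.256, 0.264, 1.604, -0, 1.274, -0.037], TCP at [185.111, 649.118, 404.706] pointing down, gripper open.
Joint ranges: [-2.63, 2.63], [-0.94, 2.18], [0.31, 2.57], [-1.31, 4.45], [0, 2.66], [-2.55, 2.55]. Speed limits (rad/s): [2.57, 2.57, 3.14, 3.14, 3.14, 3.14].

## Interface

Orientations are given as [roll, pitch, yaw] about the fixed x, y, z axes, in that order (R = Rz(yaw) Ry(pitch) Rx(roll)).
In Python, from plant import manip gives the robot as it stands.
- The arm moves only by the tool play_rows, never from a script. Its argument "rows" is a list of rows, each an object with "gripper": the opening, from 0 (shut) to 1 (fully open); "travel": the shift along the tool's x, y, z each as a share of 1 m, from -1 to 1, a list of three; "turn": the turn about the tool's z as a share of 90 degrees, from -1 to 1. In form: [{"gripper": gripper, "travel": [tx, ty, tz], "turn": turn}, ...]. A call has 1 to 8 rows; each row shifts and turns the commanded pose from where the row before left it, along the tool's axes as they then stand; what a row does not reach is not made up. A row lasts 1/8 s, in which the tool goes at most 62.5 mm and 10.7 degrees, less where a joint would pass 70% of its speed; a pose out of reach is approached as far as the arm can. A call with a number of a shift or a turn outside -1 to 1 is refused whole. A call with a gripper value outside its range is refused whole. The fingers move at their own pace and stop on an object; "newtons" is the grip in N (left out, the last holds). Time passes only in rows, so rows that do not move let the fingers close. It gives the time, the measured TCP pose, the force, the opening and the grip force at its end, in the units of the state.
- manip.sense(): the state, without advancing time (a new reading comes with each control period).
- manip.read_camera(name): name is "scene" or "side" or "wrist"; returns a dict with "color" (384x512x3 uint8, blue, green, red), "range_z" (384x512 float32, mm along the optical axis (not along the pixel's ray), 0 where there is no reading), "fov_y" (degrees; the focal length in pixels is half the picture's height over the tangent of half this angle, whatever the lens; pixels are square), "cx", "cy" (the principal point, pixels), "view" (4x4, takes a point from world to camera coordinates). Camera axes: x right, y up, looking along -z (the intrinsics and any distortion apply to the point x, -y, -z); pixel columns grow to the right and rows downward; lengths in mm; the calibration is good to about 2 mm. A picture is of the moment at which its call begins.
- manip.finish_job(): hands the job in; it is judged then, once.
The state is a dict: "time": time; "q": joint angles; "qvel": joint speeds; "effort": joint torques, N m; "ee_pos": TCP position; "orientation": TCP orientation; "contact_force": force on the tool from outside, world axes, zero at the start; "ft_torque": the same for the moment, N m; "width": finger opening in mm; "grip_force": force on a finger pad.
Only numpy, scipy, OpenCV 4.12 (cv2) and the standard library are available. Lean on these libraries where they do the work, as an engineer would, in place of code of your own. Each camera call takes 0.05 s, during which the arm holds its last target. There are 200 camera calls.

## Working session

There is one attempt and no reset: what is moved stays moved. The work goes in short steps, Python scripts to look and compute and a tool call to move; the robot and the scene stay as the last step left them, time stands still between calls to the robot, and variables do not carry over. Pictures are saved under pics/ and viewed, at most 10 in all, crops included, and the job is handed in when it is done.

Besides the shell and the picture viewer there is one more tool, called by a JSON object that holds its "api" and its "payload". play_rows: Moves the arm, as the interface text tells. Its arguments: {"type":"object","properties":{"rows":{"type":"array"},"newtons":{"type":"number"}},"required":["rows"]}

```bash
ls; mkdir -p pics
cat > h.py <<'E'
import numpy as np, cv2, pickle
from plant import manip
def grab(n):
    c=manip.read_camera(n); pickle.dump(c,open(f'{n}.pkl','wb')); return c
def load(n): return pickle.load(open(f'{n}.pkl','rb'))
def cloud(c):
    h,w=c['range_z'].shape; f=h/2/np.tan(np.radians(c['fov_y'])/2)
    v,u=np.mgrid[0:h,0:w]; d=c['range_z'].astype(float)
    P=np.stack([(u-c['cx'])/f*d,-(v-c['cy'])/f*d,-d,np.ones_like(d)],-1)
    W=P@np.linalg.inv(c['view']).T; W=W[...,:3]; W[d<=0]=np.nan; return W
E
python3 - <<'E'
from h import *
for n in ['scene','side','wrist']:
    c=grab(n); print(n,{k:v for k,v in c.items() if k not in('color','range_z')})
a=load('scene')['color'];b=load('side')['color'];w=load('wrist')['color']
cv2.imwrite('pics/a.png',np.vstack([np.hstack([cv2.resize(a,(400,300)),cv2.resize(b,(400,300))]),np.hstack([cv2.resize(w,(400,300)),np.zeros((300,400,3),np.uint8)])]))
cv2.imwrite('pics/scene.png',cv2.resize(a,(800,600),interpolation=cv2.INTER_CUBIC))
print(manip.sense())
E
```

```text
pics
scene {'fov_y': 51.35185588845675, 'cx': 256.41849478891055, 'cy': 191.53898147417675, 'view': array([[ 8.21962149e-01, -5.69325719e-01, -1.56987345e-02,
        -3.62000782e+02],
       [ 3.52042389e-01,  4.86206339e-01,  7.99793443e-01,
        -3.08793720e+02],
       [-4.47710153e-01, -6.62926558e-01,  6.00069994e-01,
        -6.94708952e+02],
       [ 0.00000000e+00,  0.00000000e+00,  0.00000000e+00,
         1.00000000e+00]])}
side {'fov_y': 50.583091316857164, 'cx': 251.16146629439777, 'cy': 195.80333027304383, 'view': array([[-9.46653881e-01, -3.21538142e-01, -2.14395032e-02,
         5.40019049e+02],
       [ 1.75716743e-01, -5.70814480e-01,  8.02056392e-01,
        -1.06480177e+02],
       [-2.70129701e-01,  7.55502517e-01,  5.96863378e-01,
        -8.14510836e+02],
       [ 0.00000000e+00,  0.00000000e+00,  0.00000000e+00,
         1.00000000e+00]])}
wrist {'fov_y': 62.17373301014745, 'cx': 254.43291751993632, 'cy': 192.97854119822202, 'view': array([[ 2.74745180e-01,  9.61515931e-01, -1.48330123e-03,
        -6.73209058e+02],
       [-9.16363975e-01,  2.61375571e-01,
[... 191 characters left out ...]
      1.00000000e+00]])}
{'time': 0.15, 'q': array([ 1.25611090e+00,  2.64600332e-01,  1.60505981e+00,  7.97946986e-07,
        1.27371537e+00, -3.69415748e-02]), 'qvel': array([-0.00083275, -0.00091858, -0.00376949, -0.00143274, -0.00278563,
       -0.00119537]), 'effort': array([ 3.85551448e-04, -5.02852499e+01, -3.57467651e+01,  7.28425104e-02,
        2.48664874e-02, -9.61597198e-05]), 'ee_pos': array([185.02349452, 648.87418196, 403.66039508]), 'orientation': array([-3.13981104e+00, -6.66086820e-05,  2.86384851e+00]), 'contact_force': array([-0.79561514, -0.03662605, -0.47142416]), 'ft_torque': array([-0.01146793,  0.03127776,  0.0648902 ]), 'grip_force': 0.0, 'width': 88.2732329241671}
```

View pics/a.png

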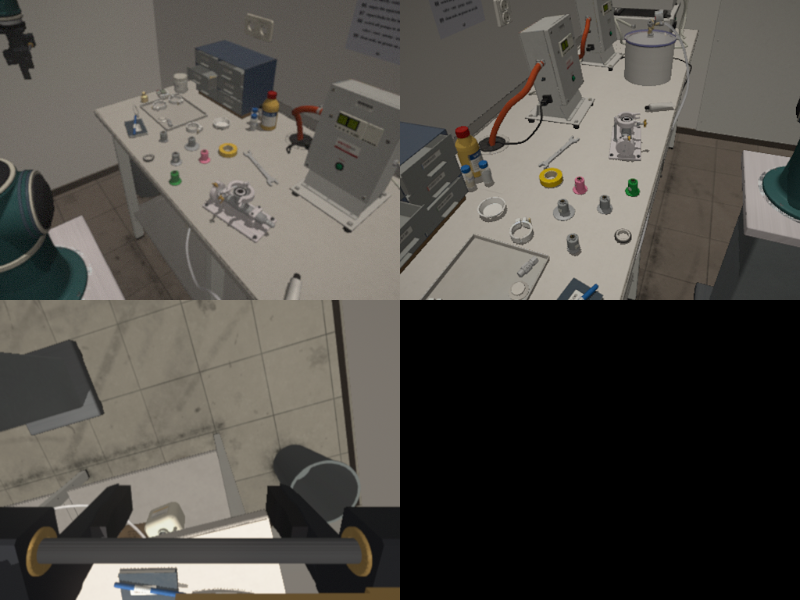

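The scene shows three grey heads near (164,137), (176,157) and (194,145) in the montage, and the manifold near (240,200). I'll enlarge these.

Run:
```python
from h import *
a=load('scene')['color'];b=load('side')['color']
A=cv2.resize(a[150:240,190:290],(400,360),interpolation=cv2.INTER_CUBIC)
B=cv2.resize(b[230:330,180:280],(400,400),interpolation=cv2.INTER_CUBIC)
C=cv2.resize(b[130:210,260:330],(350,400)[:2],interpolation=cv2.INTER_CUBIC)
D=cv2.resize(a[220:310,250:360],(440,360),interpolation=cv2.INTER_CUBIC)
o=np.zeros((600,800,3),np.uint8)
A=cv2.resize(a[150:225,190:290],(400,300),interpolation=cv2.INTER_CUBIC);o[:300,:400]=A
o[:300,400:]=cv2.resize(b[235:335,180:313][:100],(400,300),interpolation=cv2.INTER_CUBIC)
o[300:,:400]=cv2.resize(a[220:310,245:365],(400,300),interpolation=cv2.INTER_CUBIC)
o[300:,400:]=cv2.resize(b[135:210,245:345],(400,300),interpolation=cv2.INTER_CUBIC)
cv2.imwrite('pics/b.png',o)
```

```text
(no output)
```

View pics/b.png

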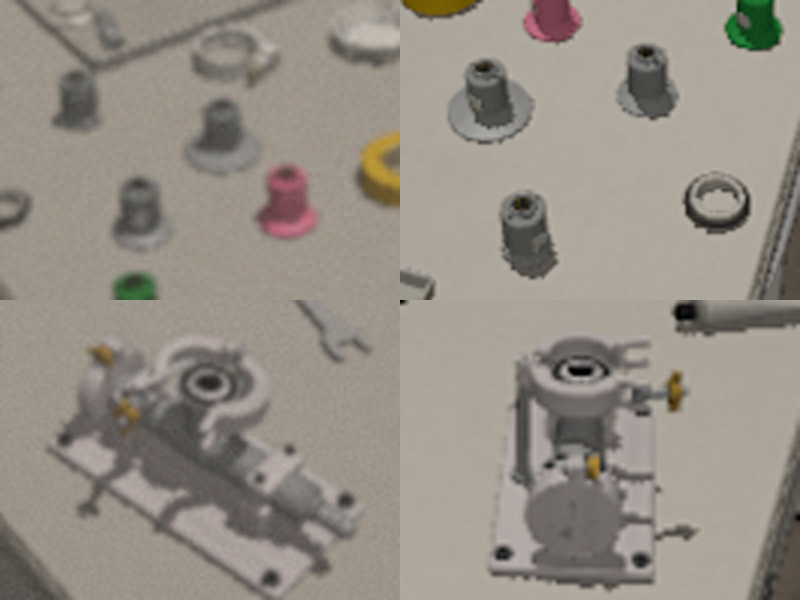

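Side crop: 40 mm head at (648,85), 55 mm at (488,100), 30 mm at (526,230). Port at (582,370) with the ears to the right, so the ears point toward the robot and the nut is at (675,390). Now world positions.

Run:
```python
from h import *
np.set_printoptions(precision=1,suppress=True)
for n,hp,pp in [('scene',[(225,202),(210,175),(246,184)],(307.4,245)),('side',[(262.5,263),(209,268),(222,311)],(290.5,152.5))]:
    c=load(n);W=cloud(c)
    for u,v in hp:
        p=W[int(v),int(u)]
        m=(np.hypot(W[...,0]-p[0],W[...,1]-p[1])<35)
        q=W[m]; top=q[q[:,2]>33]; body=q[(q[:,2]>10)&(q[:,2]<34)]; fl=q[(q[:,2]>1.5)]
        bench=W[m][np.abs(q[:,2])<8][:,2]
        print(n,p,'top',top.mean(0) if len(top) else None,len(top),'bodycirc',cv2.minEnclosingCircle(body[:,:2].astype(np.float32)),'fl',cv2.minEnclosingCircle(fl[:,:2].astype(np.float32)), 'bench',np.median(bench))
    u,v=map(int,pp);p=W[v,u];print('port',p,W[v-2:v+3,u-3:u+4,2])
    m=(np.hypot(W[...,0]-p[0],W[...,1]-p[1])<80)&(W[...,2]>60)
    vv,uu=np.where(m)
    b=c['color'].astype(int);br=m&(b[...,2]-b[...,0]>60)
    print('brass',br.sum(),W[br].mean(0) if br.any() else 0, W[br])
    q=W[m]; print(q[:,2].max(), len(q), q.min(0),q.max(0))
```

```text
scene [474.9 189.3  28.7] top [479.4 198.1  37.1] 56 bodycirc ((477.98931884765625, 197.73226928710938), 12.34939193725586) fl ((475.2603454589844, 189.11331176757812), 34.55203628540039) bench 0.941518378727551
scene [507.3 325.3  23.2] top [508.5 331.6  37.4] 45 bodycirc ((508.6316223144531, 331.1779479980469), 13.158773422241211) fl ((503.6629333496094, 326.5054626464844), 33.06422424316406) bench 0.5352192819336778
scene [569.2 235.6  18.2] top [570.9 241.7  37.4] 47 bodycirc ((568.5796508789062, 239.4498748779297), 11.482612609863281) fl ((568.3794555664062, 235.94882202148438), 33.66986846923828) bench 2.390606086864409
port [502.8 -91.9  85.4] [[84.4 85.8 86.1 86.3 86.4 86.4 86.2]
 [85.3 85.7 85.3 86.7 86.6 87.1 86.3]
 [85.7 87.2 86.8 85.4 86.1 84.6 86.2]
 [86.9 87.2 86.4 84.8 84.6 87.2 86.6]
 [89.  89.2 86.8 84.8 86.9 87.3 87.6]]
brass 16 [459.  -60.2  85.3] [[476.5 -19.4  75.1]
 [475.6 -20.7  73.7]
 [476.5 -22.9  74.9]
 [478.8 -23.5  74.1]
 [474.8 -25.2  74.7]
 [477.  -25.8  73.9]
 [476.9 -26.   71.2]
 [442.  -87.6 100.6]
 [442.5 -87.1  97.2]
 [444.6 -87.6  96.4]
 [445.4 -86
[... 767 characters left out ...]
0625), 34.670658111572266) bench 0.45000813229535197
port [502.7 -94.7  85.7] [[87.1 89.  88.8 87.5 87.2 89.2 85.3]
 [ nan 86.3 87.  86.9 86.6 85.7 86.1]
 [86.9 85.4 84.7 85.7 86.3 87.2 86.4]
 [88.1 86.5 87.  85.4 85.8 87.7 88. ]
 [87.2 88.7 88.3  nan 88.7 88.2 86.9]]
brass 16 [447.6 -73.   87.7] [[443.6 -86.3  95.1]
 [447.8 -84.8  92.5]
 [444.6 -79.6  96. ]
 [447.3 -83.1  90.9]
 [444.5 -80.1  93.1]
 [442.2 -80.4  93.3]
 [443.8 -76.8  92.5]
 [441.9 -79.4  91.3]
 [443.6 -76.6  89.9]
 [441.8 -80.3  88.1]
 [443.5 -77.5  86.7]
 [441.4 -78.5  86.5]
 [443.6 -79.   83.1]
 [444.  -82.9  78. ]
 [474.5 -22.9  73.8]
 [473.9 -20.3  72.8]]
100.17273262538367 669 [ 436.  -129.5   60.1] [539.6 -15.6 100.2]
```

{"api": "play_rows", "payload": {"rows": [{"gripper": 1,"travel": [0,0,0.0],"turn": -0.0885},{"gripper": 1,"travel": [0,0,0.0],"turn": -0.0885},{"gripper": 1,"travel": [-0.0326,-0.0497,0],"turn": 0},{"gripper": 1,"travel": [-0.0326,-0.0497,0],"turn": 0},{"gripper": 1,"travel": [-0.0326,-0.0497,0],"turn": 0},{"gripper": 1,"travel": [-0.0326,-0.0497,0],"turn": 0},{"gripper": 1,"travel": [-0.0326,-0.0497,0],"turn": 0},{"gripper": 1,"travel": [-0.0326,-0.0497,0],"turn": 0}]}}

```text
time: 1.15
ee_pos: [381.4, 349.2, 404.6]
orientation: [-3.142, 0.0, -3.141]
contact_force: [0.8, 0.0, -0.2]
width: 88.3
grip_force: 0.0
```

{"api": "play_rows", "payload": {"rows": [{"gripper": 1,"travel": [-0.0326,-0.0497,0.03],"turn": 0},{"gripper": 1,"travel": [-0.0326,-0.0497,0.03],"turn": 0},{"gripper": 1,"travel": [-0.0326,-0.0497,0.03],"turn": 0},{"gripper": 1,"travel": [0,0,0],"turn": 0},{"gripper": 1,"travel": [0,0,0],"turn": 0}]}}

```text
time: 1.78
ee_pos: [472.6, 211.1, 320.2]
orientation: [3.141, -0.001, 3.141]
contact_force: [-1.3, 0.3, 0.2]
width: 88.1
grip_force: 0.0
```

Run:
```python
from h import *
np.set_printoptions(precision=2,suppress=True)
s=manip.sense();print(s['ee_pos'],s['orientation'],s['q'])
c=grab('wrist');W=cloud(c)
cv2.imwrite('pics/w1.png',c['color'])
for (x,y) in [(478.5,202),(569.5,244),(508,335)]:
    m=np.hypot(W[...,0]-x,W[...,1]-y)<40
    q=W[m]; t=q[(q[:,2]>33)&(q[:,2]<45)]; print(len(t),cv2.minEnclosingCircle(t[:,:2].astype(np.float32)) if len(t) else 0, t[:,2].max() if len(t) else 0)
    b=q[np.abs(q[:,2])<8]; print('bench',np.median(b[:,2]) if len(b) else 0)
```

```text
[472.6  211.07 320.24] [ 3.14 -0.    3.14] [ 0.37  0.04  2.03  0.    1.08 -1.2 ]
634 ((481.1208190917969, 202.91049194335938), 12.947965621948242) 40.5800325367216
bench -1.3111004046177186
477 ((572.8433837890625, 245.42002868652344), 13.139214515686035) 39.99224443394468
bench -0.7650037938166747
582 ((510.4002380371094, 336.08367919921875), 13.118399620056152) 41.20097841442964
bench -1.2811180175851575
```

View pics/w1.png

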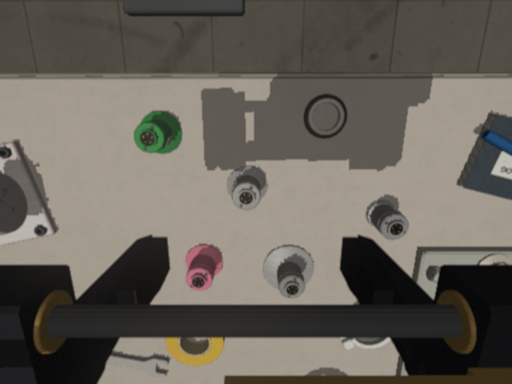

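The wrist picture shows the 40 mm head at (246,190), 55 mm at (289,270) and 30 mm at (388,215). Descending on the 40 mm head.

{"api": "play_rows", "payload": {"rows": [{"gripper": 1,"travel": [-0.007,-0.008,0.04],"turn": 0},{"gripper": 1,"travel": [0,0,0.05],"turn": 0},{"gripper": 1,"travel": [0,0,0.05],"turn": 0},{"gripper": 0.5,"travel": [0,0,0],"turn": 0},{"gripper": 0,"travel": [0,0,0],"turn": 0},{"gripper": 0,"travel": [0,0,0],"turn": 0},{"gripper": 0,"travel": [0,0,0],"turn": 0},{"gripper": 0,"travel": [0,0,0],"turn": 0}], "newtons": 20}}

```text
time: 2.82
ee_pos: [480.1, 203.1, 181.4]
orientation: [3.141, 0.002, -3.141]
contact_force: [0.2, 0.0, -0.1]
width: 40.3
grip_force: 0.0
```

{"api": "play_rows", "payload": {"rows": [{"gripper": 0,"travel": [0,0,0.001],"turn": 0},{"gripper": 0,"travel": [0,0,0],"turn": 0},{"gripper": 0,"travel": [0,0,0],"turn": 0},{"gripper": 0,"travel": [0,0,0],"turn": 0}]}}

```text
time: 3.32
ee_pos: [479.7, 203.0, 179.3]
orientation: [-3.142, -0.0, -3.141]
contact_force: [-0.6, -1.0, 1.9]
width: 25.2
grip_force: 20.0
```

{"api": "play_rows", "payload": {"rows": [{"gripper": 0,"travel": [0,0,-0.04],"turn": 0},{"gripper": 0,"travel": [0,0,-0.06],"turn": 0},{"gripper": 0,"travel": [0,0,-0.06],"turn": 0},{"gripper": 0,"travel": [-0.002,-0.05,0],"turn": 0},{"gripper": 0,"travel": [-0.004,-0.06,0],"turn": 0},{"gripper": 0,"travel": [-0.004,-0.06,0],"turn": 0},{"gripper": 0,"travel": [-0.004,-0.06,0],"turn": 0},{"gripper": 0,"travel": [-0.002,-0.05,0],"turn": 0}]}}

```text
time: 4.32
ee_pos: [495.2, -79.1, 338.6]
orientation: [3.142, -0.001, 3.141]
contact_force: [1.4, 0.0, -1.3]
width: 25.3
grip_force: 20.0
```

{"api": "play_rows", "payload": {"rows": [{"gripper": 0,"travel": [0,-0.016,0],"turn": 0},{"gripper": 0,"travel": [0,0,0],"turn": 0},{"gripper": 0,"travel": [0,0,0],"turn": 0}]}}

```text
time: 4.7
ee_pos: [495.5, -91.8, 338.8]
orientation: [3.141, -0.001, -3.141]
contact_force: [0.8, -0.1, -2.3]
width: 25.3
grip_force: 20.0
```

Run:
```python
from h import *
np.set_printoptions(precision=2,suppress=True)
s=manip.sense();print(s['ee_pos'],s['orientation'],s['q'])
o=np.zeros((600,800,3),np.uint8)
c=grab('wrist'); o[:300,:400]=cv2.resize(c['color'],(400,300)); 
o[:300,400:]=cv2.resize(c['color'][110:260,150:350],(400,300),interpolation=cv2.INTER_CUBIC)
c=grab('side'); o[300:,:400]=cv2.resize(c['color'][60:210,200:400],(400,300),interpolation=cv2.INTER_CUBIC)
c=grab('scene'); o[300:,400:]=cv2.resize(c['color'][160:310,210:410],(400,300),interpolation=cv2.INTER_CUBIC)
cv2.imwrite('pics/c.png',o)
```

```text
[495.52 -91.84 338.8 ] [ 3.14 -0.   -3.14] [-0.23 -0.01  2.04  0.    1.12 -1.81]
```

View pics/c.png

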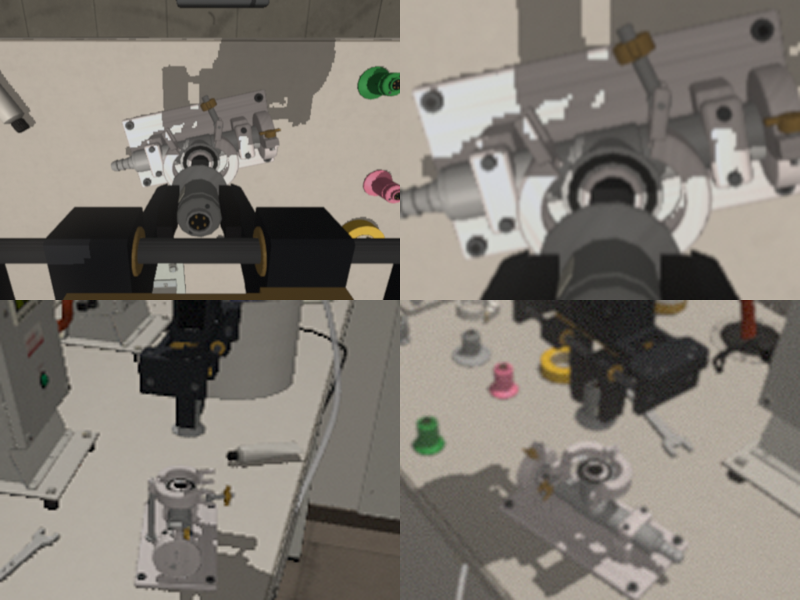

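Wrist view: port at about (612,190) of the crop, manifold turned by about 0.2 rad, head held. Enlarging for precise picks.

Run:
```python
from h import *
np.set_printoptions(precision=2,suppress=True)
o=np.zeros((600,800,3),np.uint8)
a=load('scene')['color'];b=load('side')['color'];w=load('wrist')['color']
def put(img,x0,y0,r,c): o[r:r+300,c:c+400]=cv2.resize(img[y0:y0+30,x0:x0+40],(400,300),interpolation=cv2.INTER_CUBIC)
put(a,288,229,0,0); put(a,288,200,0,400) 
put(b,270,137,300,0); put(b,275,100,300,400)
cv2.imwrite('pics/d.png',o)
# plate rect
for n in ['scene','side','wrist']:
    W=cloud(load(n)); 
    m=(W[...,2]>4)&(W[...,2]<20)&(np.abs(W[...,0]-500)<110)&(np.abs(W[...,1]+75)<150)
    z=W[m][:,2]; h=np.histogram(z,bins=np.arange(4,21)); 
    print(n,h[0])
    zz=h[1][h[0].argmax()]; q=W[m&(np.abs(W[...,2]-zz-.5)<2.5)]
    im=None; r=cv2.minAreaRect(q[:,:2].astype(np.float32)); print(r)
```

```text
scene [ 45  45 107 295 521 436 200  44  31  26  20   9   8   6  11   6]
((501.47955322265625, -92.81722259521484), (97.48456573486328, 184.8765411376953), 12.567805290222168)
side [ 24  23  58 164 262 235  65  28  21  14  10   4  13   7   8   8]
((501.91107177734375, -91.46105194091797), (95.08381652832031, 187.7954864501953), 12.323603630065918)
wrist [ 122 1044 3278 2044  254   58  149  111   29    8   13   15    9   15
   12   11]
((503.0447998046875, -91.51631927490234), (95.77961730957031, 183.72625732421875), 12.207341194152832)
```

View pics/d.png

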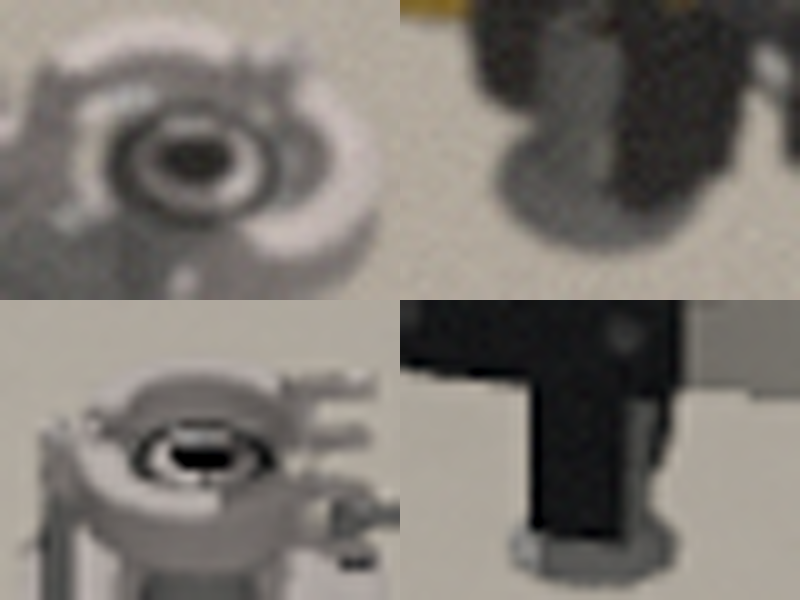

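```bash
cat >> h.py <<'E'
def ray(c,u,v,z):
    f=192/np.tan(np.radians(c['fov_y'])/2); V=np.linalg.inv(c['view'])
    d=V[:3,:3]@np.array([(u-c['cx'])/f,-(v-c['cy'])/f,-1]); o=V[:3,3]; return o+d*(z-o[2])/d[2]
E
python3 - <<'E'
from h import *
np.set_printoptions(precision=2,suppress=True)
a,b=load('scene'),load('side')
P=ray(a,306.95,245.15,85),ray(b,289.75,152.25,87); H=ray(a,307.35,218.65,159.5),ray(b,293.75,123.15,159.5)
print(P,H,P[0]-H[0],P[1]-H[1])
W=cloud(load('wrist')); q=W[(W[...,2]>82)&(W[...,2]<89)&(np.hypot(W[...,0]-502,W[...,1]+93)<24)]
print(len(q),q.min(0),q.max(0))
for n in('scene','side'):
    W=cloud(load(n)); q=W[(W[...,2]>158)&(W[...,2]<165)&(np.hypot(W[...,0]-495,W[...,1]+92)<32)]
    print(len(q),q.min(0),q.max(0),cv2.minEnclosingCircle(q[:,:2].astype(np.float32)))
E
```

```text
(array([502.8 , -91.83,  85.  ]), array([502.44, -91.25,  87.  ])) (array([496.85, -93.09, 159.5 ]), array([ 497.99, -100.32,  159.5 ])) [  5.94   1.26 -74.5 ] [  4.45   9.07 -72.5 ]
1262 [ 483.57 -113.31   82.01] [512.15 -72.49  88.91]
62 [ 476.15 -113.15  160.39] [507.03 -75.65 164.98] ((495.15478515625, -94.60765075683594), 19.079742431640625)
53 [ 476.04 -101.7   160.31] [515.44 -72.67 164.98] ((495.8403015136719, -91.86460876464844), 20.251039505004883)
```

{"api": "play_rows", "payload": {"rows": [{"gripper": 0,"travel": [-0.0065,0,0.03],"turn": 0},{"gripper": 0,"travel": [0,0,0.03],"turn": 0},{"gripper": 0,"travel": [0,0,0.007],"turn": 0},{"gripper": 0,"travel": [0,0,0],"turn": 0},{"gripper": 0,"travel": [0,0,0.002],"turn": 0},{"gripper": 0,"travel": [0,0,0.002],"turn": 0},{"gripper": 0,"travel": [0,0,0],"turn": 0}]}}

```text
time: 5.72
ee_pos: [502.3, -93.1, 268.7]
orientation: [-3.141, 0.001, -3.141]
contact_force: [-0.0, -0.7, -1.9]
width: 25.2
grip_force: 20.0
```

{"api": "play_rows", "payload": {"rows": [{"gripper": 0,"travel": [0,0.0007,0.001],"turn": 0},{"gripper": 0,"travel": [0,0,0.001],"turn": 0},{"gripper": 0,"travel": [0,0,0.001],"turn": 0},{"gripper": 0,"travel": [0,0,0],"turn": 0}]}}

```text
time: 6.22
ee_pos: [502.1, -92.3, 265.0]
orientation: [3.142, -0.0, -3.141]
contact_force: [-0.8, 0.5, -0.9]
width: 25.1
grip_force: 20.0
```

{"api": "play_rows", "payload": {"rows": [{"gripper": 0,"travel": [0,0,0.001],"turn": 0},{"gripper": 0,"travel": [0,0,0.001],"turn": 0},{"gripper": 0,"travel": [0,0,0],"turn": 0}]}}

```text
time: 6.6
ee_pos: [502.3, -92.3, 264.2]
orientation: [-3.142, 0.0, -3.141]
contact_force: [-2.8, 0.7, 5.6]
width: 25.1
grip_force: 20.0
```

{"api": "play_rows", "payload": {"rows": [{"gripper": 0.55,"travel": [0,0,0],"turn": 0},{"gripper": 0.55,"travel": [0,0,0],"turn": 0},{"gripper": 0.55,"travel": [0,0,0],"turn": 0},{"gripper": 0.8,"travel": [0,0,-0.03],"turn": 0},{"gripper": 1,"travel": [0,0,-0.05],"turn": 0},{"gripper": 1,"travel": [0.04,0,-0.04],"turn": 0.069},{"gripper": 1,"travel": [0.03,0,0],"turn": -0.069},{"gripper": 1,"travel": [0,0,0],"turn": 0}]}}

```text
time: 7.6
ee_pos: [431.1, -88.9, 383.6]
orientation: [-3.141, 0.001, 3.141]
contact_force: [0.6, 0.2, -0.4]
width: 87.8
grip_force: 0.0
```

Run:
```python
from h import *
np.set_printoptions(precision=2,suppress=True)
s=manip.sense();print(s['ee_pos'],s['orientation'],s['q'])
o=np.zeros((600,800,3),np.uint8)
c=grab('wrist'); o[:300,:400]=cv2.resize(c['color'],(400,300)); 
o[:300,400:]=cv2.resize(c['color'][190:340,150:350],(400,300),interpolation=cv2.INTER_CUBIC)
c=grab('side'); o[300:,:400]=cv2.resize(c['color'][120:195,250:350],(400,300),interpolation=cv2.INTER_CUBIC)
c=grab('scene'); o[300:,400:]=cv2.resize(c['color'][200:275,260:360],(400,300),interpolation=cv2.INTER_CUBIC)
cv2.imwrite('pics/e.png',o)
for n in('scene','side','wrist'):
    W=cloud(load(n)); q=W[(W[...,2]>117)&(W[...,2]<130)&(np.hypot(W[...,0]-502,W[...,1]+93)<24)]
    print(n,len(q), q[:,2].max() if len(q) else 0,cv2.minEnclosingCircle(q[:,:2].astype(np.float32)) if len(q) else 0)
```

```text
[431.13 -88.87 383.63] [-3.14  0.    3.14] [-0.26 -0.18  2.1   0.    1.22 -1.83]
scene 110 127.76563263672188 ((502.0589599609375, -94.92733764648438), 12.929908752441406)
side 66 126.72029311674191 ((501.6104431152344, -92.43270874023438), 12.623822212219238)
wrist 611 124.78254217737626 ((503.2057189941406, -93.23802947998047), 12.928425788879395)
```

View pics/e.png

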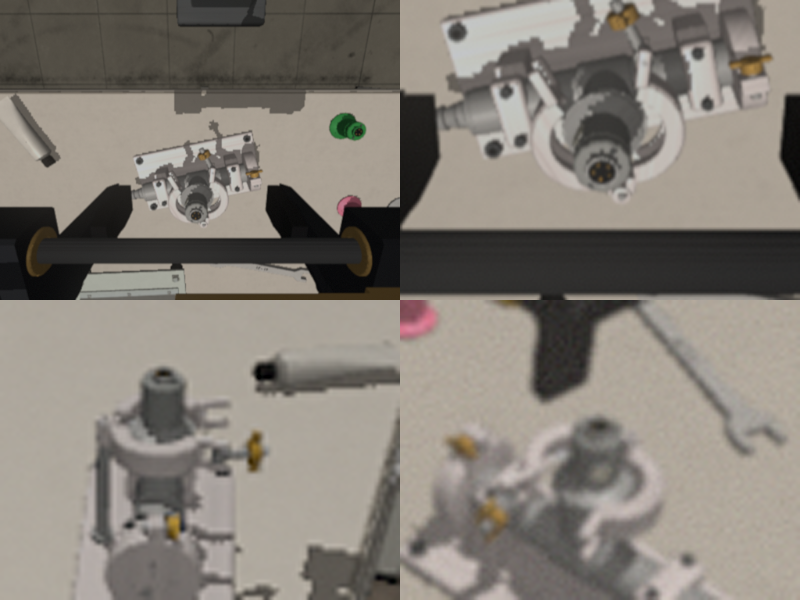

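Head sits upright at (502,-92.5) with its top at 125 mm. Now straddling the ears.

{"api": "play_rows", "payload": {"rows": [{"gripper": 1,"travel": [0,0,0],"turn": -0.0685},{"gripper": 1,"travel": [0,0,0],"turn": -0.0685},{"gripper": 1,"travel": [-0.032,-0.0187,0],"turn": 0},{"gripper": 1,"travel": [0,0,0.05],"turn": 0},{"gripper": 1,"travel": [0,0,0],"turn": 0},{"gripper": 1,"travel": [0,0,0],"turn": 0}]}}

```text
time: 8.5
ee_pos: [468.1, -100.5, 333.4]
orientation: [3.141, -0.001, -2.926]
contact_force: [-0.2, -0.6, -0.2]
width: 88.1
grip_force: 0.0
```

{"api": "play_rows", "payload": {"rows": [{"gripper": 1,"travel": [0.002,0,0.04],"turn": 0},{"gripper": 1,"travel": [0,0,0.03],"turn": 0},{"gripper": 1,"travel": [0,0,0.015],"turn": 0},{"gripper": 1,"travel": [0,0,0],"turn": 0},{"gripper": 1,"travel": [0,0,0],"turn": 0}]}}

```text
time: 9.12
ee_pos: [466.7, -101.1, 249.9]
orientation: [-3.14, 0.003, -2.926]
contact_force: [-0.1, 0.8, 0.4]
width: 88.0
grip_force: 0.0
```

Run:
```python
from h import *
o=np.zeros((600,800,3),np.uint8)
c=grab('wrist'); o[:,:]=cv2.resize(c['color'],(800,600)); 
c=grab('side'); o[300:,:400]=cv2.resize(c['color'][120:195,240:340],(400,300),interpolation=cv2.INTER_CUBIC)
o[:300,:800]=cv2.resize(load('wrist')['color'][180:330,56:456],(800,300))
c=grab('scene'); o[300:,400:]=cv2.resize(c['color'][200:275,250:350],(400,300),interpolation=cv2.INTER_CUBIC)
cv2.imwrite('pics/f.png',o)
```

```text
(no output)
```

View pics/f.png

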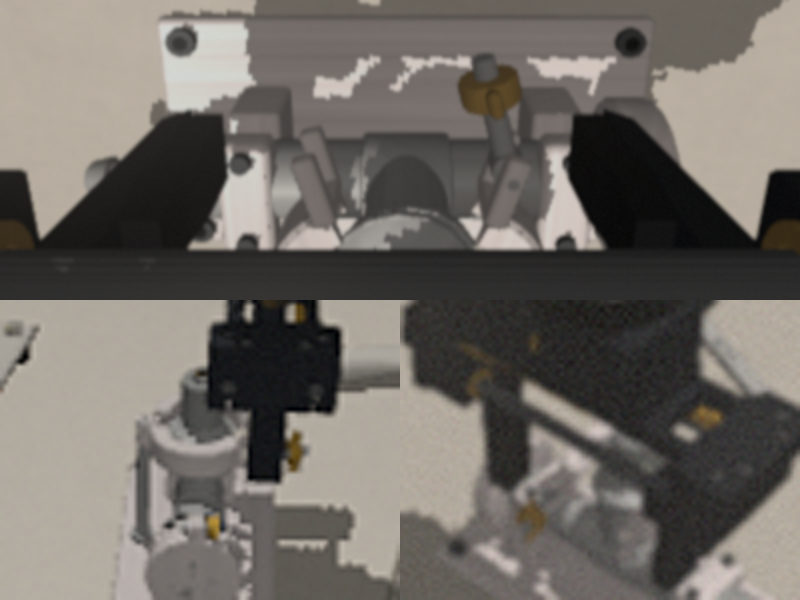

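Both open ears lie between the fingers (picture (320,190) and (505,190)), nut out front at (490,90). Closing gently.

{"api": "play_rows", "payload": {"rows": [{"gripper": 0.5,"travel": [0,0.001,0],"turn": 0},{"gripper": 0.3,"travel": [0,0,0],"turn": 0},{"gripper": 0.1,"travel": [0,0,0],"turn": 0},{"gripper": 0,"travel": [0,0,0],"turn": 0},{"gripper": 0,"travel": [0,0,0],"turn": 0},{"gripper": 0,"travel": [0,0,0],"turn": 0},{"gripper": 0,"travel": [0,0,0],"turn": 0},{"gripper": 0,"travel": [0,0,0],"turn": 0}], "newtons": 10}}

```text
time: 10.28
ee_pos: [465.2, -99.3, 248.1]
orientation: [3.139, -0.0, -2.927]
contact_force: [-2.4, 5.6, 1.1]
width: 14.7
grip_force: 10.0
```

{"api": "play_rows", "payload": {"rows": [{"gripper": 0,"travel": [0,0,0],"turn": 0},{"gripper": 0,"travel": [0,0,0],"turn": 0},{"gripper": 0,"travel": [0,0,0],"turn": 0},{"gripper": 0,"travel": [0,0,0],"turn": 0},{"gripper": 0,"travel": [0,0,0],"turn": 0}]}}

```text
time: 10.9
ee_pos: [465.2, -99.2, 248.1]
orientation: [3.14, -0.0, -2.927]
contact_force: [-2.3, 5.8, 0.7]
width: 14.4
grip_force: 10.0
```

Ears closed (14.4 mm). Back off, go up and to the bolt's left side.

{"api": "play_rows", "payload": {"rows": [{"gripper": 0.4,"travel": [0,0,0],"turn": 0},{"gripper": 0.4,"travel": [0,0,0],"turn": 0},{"gripper": 0.4,"travel": [0,0,0],"turn": 0},{"gripper": 0.4,"travel": [0,0,-0.055],"turn": 0},{"gripper": 0,"travel": [0.022,0.036,0],"turn": 0},{"gripper": 0,"travel": [0,0,0],"turn": 0},{"gripper": 0,"travel": [0,0,0],"turn": 0},{"gripper": 0,"travel": [0,0,0],"turn": 0}]}}

```text
time: 11.9
ee_pos: [436.7, -69.9, 303.0]
orientation: [-3.141, -0.0, -2.926]
contact_force: [0.7, -0.9, 0.5]
width: 0.6
grip_force: 0.0
```

Run:
```python
from h import *
s=manip.sense();print(s['ee_pos'],s['width'])
o=np.zeros((600,800,3),np.uint8)
c=grab('side'); o[300:,:400]=cv2.resize(c['color'][120:195,240:340],(400,300),interpolation=cv2.INTER_CUBIC)
c=grab('wrist'); o[:300,:800]=cv2.resize(c['color'][160:310,56:456],(800,300))
c=grab('scene'); o[300:,400:]=cv2.resize(c['color'][200:275,250:350],(400,300),interpolation=cv2.INTER_CUBIC)
cv2.imwrite('pics/g.png',o)
for n in('scene','side','wrist'):
    c=load(n);W=cloud(c);b=c['color'].astype(int);m=(b[...,2]-b[...,0]>45)&(W[...,2]>78)&(W[...,2]<105)&(np.hypot(W[...,0]-455,W[...,1]+100)<45)
    print(n,m.sum(),np.median(W[m],0) if m.any() else 0)
```

```text
[436.7020422  -69.89026667 302.9849781 ] 0.6490282105914513
scene 5 [ 446.8224159  -113.63998893   94.81128036]
side 14 [ 446.9914475  -105.8088689    91.20585283]
wrist 65 [ 447.62204787 -108.66477681   91.9742535 ]
```

View pics/g.png

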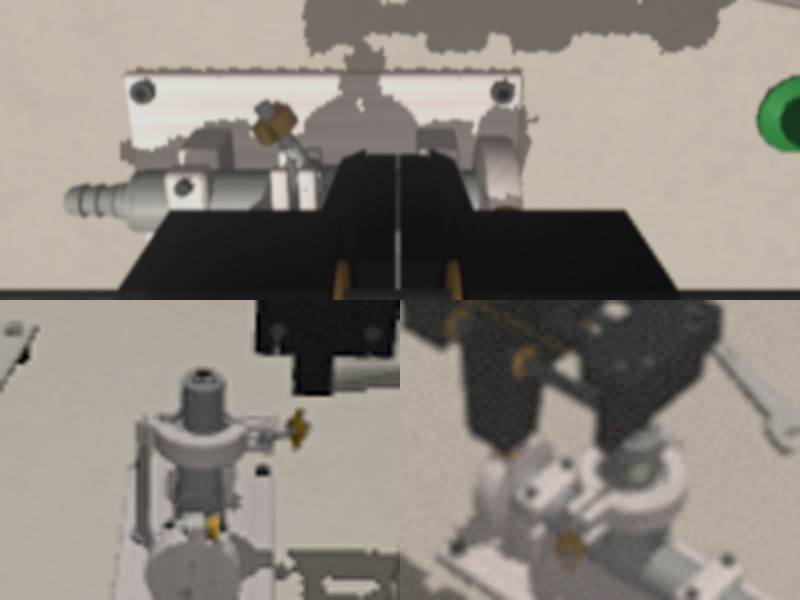

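Clamp is closed; bolt half-way out with the nut at (272,120) of the wrist crop, about 5 mm right of the axis. Pushing it rightward.

{"api": "play_rows", "payload": {"rows": [{"gripper": 0,"travel": [0,0,0.05],"turn": 0},{"gripper": 0,"travel": [0,0,0.004],"turn": 0},{"gripper": 0,"travel": [0,-0.01,0],"turn": 0},{"gripper": 0,"travel": [0,-0.008,0],"turn": 0},{"gripper": 0,"travel": [0,-0.006,0],"turn": 0},{"gripper": 0,"travel": [0,-0.004,0],"turn": 0},{"gripper": 0,"travel": [0,-0.004,0],"turn": 0},{"gripper": 0,"travel": [0,0,0],"turn": 0}]}}

```text
time: 13.05
ee_pos: [443.7, -100.4, 249.7]
orientation: [3.141, 0.002, -2.927]
contact_force: [1.8, 6.0, 1.0]
width: 0.3
grip_force: 2.1
```

{"api": "play_rows", "payload": {"rows": [{"gripper": 0,"travel": [0.005,0.003,0],"turn": 0},{"gripper": 0,"travel": [0.015,0,0],"turn": 0},{"gripper": 0,"travel": [0,-0.03,0],"turn": 0},{"gripper": 0,"travel": [0,0,0],"turn": 0},{"gripper": 0,"travel": [0,0,0],"turn": 0}]}}

```text
time: 13.68
ee_pos: [428.5, -131.2, 249.0]
orientation: [3.141, -0.001, -2.927]
contact_force: [0.0, 0.4, -0.6]
width: 0.5
grip_force: 0.0
```

Run:
```python
from h import *
s=manip.sense();print(s['ee_pos'],s['contact_force'])
o=np.zeros((600,800,3),np.uint8)
c=grab('side'); o[300:,:400]=cv2.resize(c['color'][120:195,240:340],(400,300),interpolation=cv2.INTER_CUBIC)
c=grab('wrist'); o[:300,:800]=cv2.resize(c['color'][180:330,56:456],(800,300))
c=grab('scene'); o[300:,400:]=cv2.resize(c['color'][200:275,250:350],(400,300),interpolation=cv2.INTER_CUBIC)
cv2.imwrite('pics/i.png',o)
```

```text
[ 428.49029562 -131.23130166  248.96484707] [ 0.0298207   0.40440674 -0.5579885 ]
```

View pics/i.png

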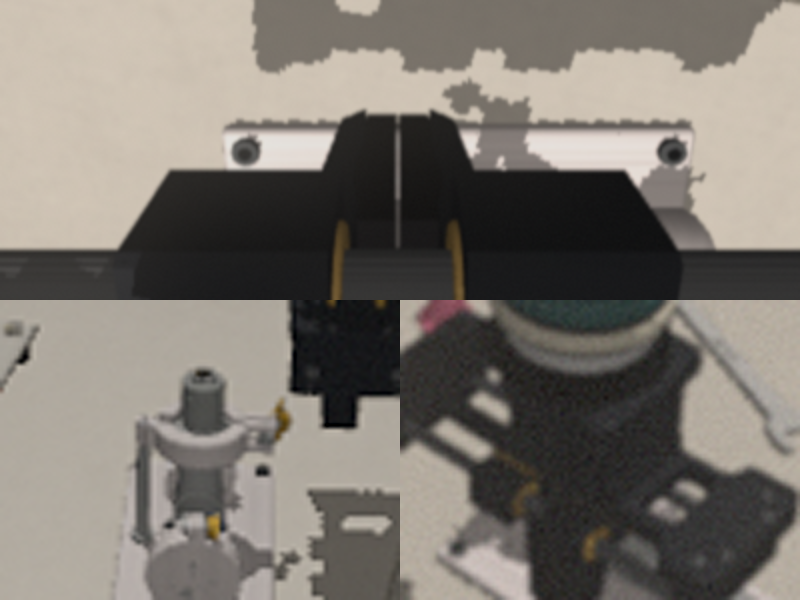

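The side view shows the nut (282,420) swung partly in, finger now in front of it. Pushing it home.

{"api": "play_rows", "payload": {"rows": [{"gripper": 0,"travel": [-0.008,-0.002,0],"turn": 0},{"gripper": 0,"travel": [-0.006,0,0],"turn": 0},{"gripper": 0,"travel": [-0.005,0,0],"turn": 0},{"gripper": 0,"travel": [-0.003,0,0],"turn": 0},{"gripper": 0,"travel": [0,0,0],"turn": 0},{"gripper": 0,"travel": [0,0,0],"turn": 0}]}}

```text
time: 14.58
ee_pos: [451.2, -128.5, 249.2]
orientation: [3.141, -0.0, -2.926]
contact_force: [0.4, 0.7, 0.6]
width: 0.6
grip_force: 0.0
```

{"api": "play_rows", "payload": {"rows": [{"gripper": 0,"travel": [-0.002,0,0],"turn": 0},{"gripper": 0,"travel": [-0.002,0,0],"turn": 0},{"gripper": 0,"travel": [0,0,0],"turn": 0}]}}

```text
time: 14.95
ee_pos: [454.4, -127.9, 248.9]
orientation: [3.141, -0.003, -2.926]
contact_force: [-4.5, -2.3, 2.0]
width: 0.4
grip_force: 2.4
```

{"api": "play_rows", "payload": {"rows": [{"gripper": 0,"travel": [-0.001,0,0],"turn": 0},{"gripper": 0,"travel": [-0.001,0,0],"turn": 0},{"gripper": 0,"travel": [0,0,0],"turn": 0}]}}

```text
time: 15.32
ee_pos: [455.3, -127.7, 248.7]
orientation: [3.141, -0.006, -2.925]
contact_force: [-9.4, -5.0, 5.6]
width: 0.7
grip_force: 4.9
```

{"api": "play_rows", "payload": {"rows": [{"gripper": 0,"travel": [0.015,0,0],"turn": 0},{"gripper": 0,"travel": [0.015,0,-0.03],"turn": 0},{"gripper": 0,"travel": [0,0.02,-0.06],"turn": 0},{"gripper": 0.8,"travel": [0,0,-0.03],"turn": 0},{"gripper": 1,"travel": [0,0,0],"turn": 0},{"gripper": 1,"travel": [0,0,0],"turn": 0},{"gripper": 1,"travel": [0,0,0],"turn": 0}]}}

```text
time: 16.2
ee_pos: [422.9, -114.3, 366.5]
orientation: [3.14, -0.003, -2.926]
contact_force: [-0.4, -0.3, 0.3]
width: 38.3
grip_force: 0.0
```

Run:
```python
from h import *
s=manip.sense();print(s['ee_pos'],s['contact_force'])
o=np.zeros((600,800,3),np.uint8)
c=grab('wrist'); o[:300,:400]=cv2.resize(c['color'],(400,300)); 
o[:300,400:]=cv2.resize(c['color'][190:280,210:330],(400,300),interpolation=cv2.INTER_CUBIC)
c=grab('side'); o[300:,:400]=cv2.resize(c['color'][130:175,260:320],(400,300),interpolation=cv2.INTER_CUBIC)
c=grab('scene'); o[300:,400:]=cv2.resize(c['color'][200:275,250:350],(400,300),interpolation=cv2.INTER_CUBIC)
cv2.imwrite('pics/j.png',o)
W=cloud(load('wrist')); q=W[(W[...,2]>117)&(W[...,2]<130)&(np.hypot(W[...,0]-502,W[...,1]+93)<24)]
print(len(q), cv2.minEnclosingCircle(q[:,:2].astype(np.float32)),np.percentile(q[:,2],[50,95]))
```

```text
[ 422.88812477 -114.29883692  366.50457854] [-0.35404627 -0.3101131   0.26298358]
563 ((502.8448486328125, -93.12693786621094), 12.881816864013672) [120.15319317 123.73284473]
```

View pics/j.png

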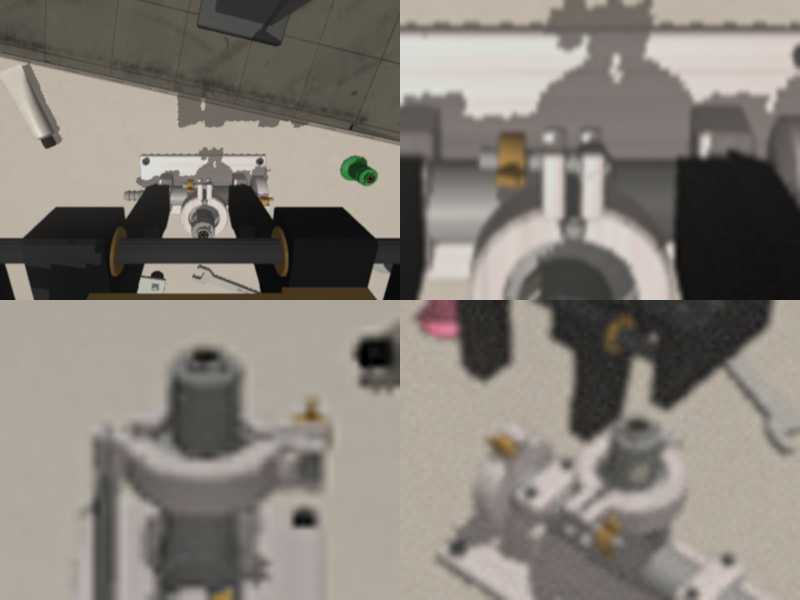

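The wrist crop shows the ears together at (555–595,185), about 14 mm over the outside. The shaft lies straight across the slot at (530,160), the nut is outside the right ear at (512,160), and the head is upright. Handing in.

```bash
python3 -c "
from plant import manip
print(manip.finish_job())"
```

```text
the job is handed in; nothing more can be done
None
```

The 40 mm head is seated upright on the port, the clamp is closed round the joint and the bolt lies fully across the slot with the nut outside the right ear. The other two heads were never touched, and the job was handed in at about 16 s of robot time.

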